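# Open the latched chess case

## Robot

A 6-joint arm with a two-finger parallel gripper is mounted at the origin on the work surface. World frame = base frame: x ahead of the robot, y to its left, z up, the work surface at z = 0. Lengths are in m, angles in rad, forces in N, time in s.
With the tool pointing down it reaches from about 0.375 to 0.9 m from the base axis. Payload 3.1 kg.
Tool frame: the origin (TCP) lies at the very end of the fingers, on their centre line; the grasp point (between the pads) lies 19 mm behind it (manip.tcp_to_grasp is the distance from the TCP to the grasp point, in m); z points along the fingers, y is the line along which they close (so a half turn about z gives the same grasp; the last joint's range is limited). The gripper opens to 85 mm and grips with 20 to 120 N. Pads are 22 mm wide; open, the fingers measure 114 mm over their backs; the gripper's body (76 mm by 85 mm) begins 54 mm behind the grasp point. The pads swing forward as they close: fully open they stand 13 mm farther back than shut.
Start: joints at [-1.47, 0.527, 1.433, -0, 1.181, -0.178], TCP at [0.172, -0.601, 0.231] pointing down, gripper open.
Joint ranges: [-3.08, 3.08], [-0.75, 2.2], [0.22, 2.44], [-1.43, 4.57], [0, 2.65], [-2.85, 2.85]. Speed limits (rad/s): [2.79, 2.79, 3.14, 3.14, 3.14, 3.14].

## Interface

Orientations are given as a unit quaternion [x, y, z, w].
In Python, from station import manip gives the robot as it stands. The module is installed in compiled form; this text tells all that it offers.
- The arm moves only by the tool step_arm, never from a script. Its argument "commands" is one flat list of numbers, 6 for each row, row after row: the shift along the tool's x, y, z in m, then the turn, a rotation vector about the tool's x, y, z in degrees. A call has exactly 10 rows; each row is the pose to reach, as a shift and turn from the pose commanded when the call began, along the tool's axes at that moment; what a row does not reach only later rows make up. A row lasts 1/10 s, in which the tool goes at most 50 mm and 8.59 degrees, less where a joint would pass 70% of its speed; a pose out of reach is approached as far as the arm can. A call with a gripper value outside its range is refused whole. "jaw" is the opening in per cent of the stroke, from 0 (shut) to 100 (fully open), set as the call begins (left out, the last holds). The fingers move at their own pace and stop on an object; "grip_force" is the grip in N (left out, the last holds). Time passes only in rows, so rows that repeat a pose let the fingers close, or fill a call up. It gives the time, the measured TCP pose, the force, the opening and the grip force at its end, in the units of the state.
- manip.sense(): the state, without advancing time (a new reading comes with each control period).
- manip.snapshot(name): name is "side" or "top" or "wrist"; returns a dict with "pixels" (420x560x3 uint8, blue, green, red), "fx", "fy", "cx", "cy" (pixels), "k1" (the pictures are not rectified: a ray, as slopes to the right and down, at radius r is drawn at 1 + k1 r^2 times it, then the intrinsics apply), "R" (3x3) and "t" (3): a world point X has camera coordinates R X + t; the wrist camera has in their place "mount" (4x4, takes a point from camera to tool coordinates, whose origin is the TCP and whose axes are the flange's). Camera axes: x right, y down, z forward; pixel columns grow to the right and rows downward; lengths in m; the calibration is good to about 2 mm. A picture is of the moment at which its call begins: read the wrist's pose just before it. There is no depth.
- manip.sign_off(): hands the job in; it is judged then, once.
The state is a dict: "t": time; "q": joint angles; "qd": joint speeds; "tau": joint torques, N m; "tcp_pos": TCP position; "tool_rot": TCP orientation; "force": force on the tool from outside, world axes, zero at the start; "ft_torque": the same for the moment, N m; "finger_gap": opening from 0.0 (shut) to 1.0 (fully open); "gripper_force": force on a finger pad.
Only numpy, scipy, OpenCV 4.12 (cv2) and the standard library are available. Lean on these libraries where they do the work, as an engineer would, in place of code of your own. Each camera call takes 0.05 s, during which the arm holds its last target. There are 200 camera calls.

## Task

On the turner's bench stands a low, wide wooden case for chess pieces, its lid held shut by a steel toggle latch in the middle of its front. Flip the latch lever over, away from the lid, until it is fully open, then lift the lid by its wooden knob and leave it standing at least 45 degrees open. Leave the taller square box, which has a knob but no latch, where it is.

Things in the scene. Friction and masses are not known exactly. Their poses are not given: they have to be found in the camera images.
- case: Low wooden case fixed to the bench: 200 mm deep (its x), 240 wide (y), 98.5 high with lid shut. Origin: centre of its underside; z up. Its -x face is the front, with the latch, facing roughly the robot. Small chess pieces stand inside, below the rim.
- latch (a joint): Steel lever amid the case's front, on a pin along case y at x -114, z 62 mm. Rad: 0 shut (start), 1.8 open. Shut, it rises and leans over the lid's edge; its top, a roll 34 long (y), 10 thick, is at x -96, z 136 (33 mm clear air below it). Push roll to case -x: about 4 N; past 0.7 rad a spring snaps it open, level in front (roll x -190, z 62). Shut, its bail locks the lid (2 mm play).
- lid (a joint): Lid angle, rad: 0 shut (start), 1.65 stop. 18 mm board, 0.25-0.5 kg; hinge along case y at x +100, z 80.5 mm. Stiff hinge: it stays where left; lifting by the knob takes 5-11 N. Turned dark wood knob standing on it: when shut, axis at case x -20, y 0; round head 28 mm across, z 122.5 to 142.5, on a 16 mm stem down to the lid top at z 98.5.
- tall_box: The other box, loose, not to be moved: 144 by 144 mm, 126 mm high, of the same wood with the same kind of knob (top at 170 mm) but no latch. It stands on the other side of the bench from the case. Origin: centre of its underside, z up.

How it is judged:
On the way, in this order (a step that is already met when the one before it is completed fails the run):
1. the latch lever is flipped open (value of joint latch above 1.4 rad), for 0.2 s.
2. the lid is lifted at least about 45 degrees (value of joint lid above 0.72 rad), for 0.2 s.
At the end, for the whole second after the job is handed in: The latch lever is open (over 1.4 of 1.8 rad), the lid stands still by itself more than 0.72 rad (41 degrees) open, and the tall box is upright and within 30 mm of where it stood (value of joint latch above 1.4 rad and value of joint lid above 0.72 rad and velocity of joint lid between -0.1 and 0.1 rad/s and distance of tall_box from where it was at the start of the episode below 0.03 m and angle between tall_box's own z axis and vertical below 0.17 rad); the robot touches nothing.
It fails at once if the tall box is shifted by more than 30 mm or tipped over (distance of tall_box from where it was at the start of the episode above 0.03 m or angle between tall_box's own z axis and vertical above 0.35 rad).
It also fails if it takes over 40 s, if anything falls off the work surface, if the arm or the gripper's body presses on something with over 40 N, if the wrist force passes 120 N, or if a joint passes its speed limit or range.

## Working session

There is one attempt and no reset: what is moved stays moved. The work goes in short steps, Python scripts to look and compute and a tool call to move; the robot and the scene stay as the last step left them, time stands still between calls to the robot, and variables do not carry over. Pictures are saved under pics/ and viewed, at most 10 in all, crops included, and the job is handed in when it is done.

Besides the shell and the picture viewer there is one more tool, called after "Call:" in YAML: its name, and indented under it one key for each argument. step_arm: Moves the arm, as the interface text tells. Its arguments: {"type":"object","properties":{"commands":{"type":"array","items":{"type":"number"}},"jaw":{"type":"number"},"grip_force":{"type":"number"}},"required":["commands"]}

```bash
mkdir -p pics; python3 - <<'E'
from station import manip
import cv2,numpy as np,pickle
s=manip.sense();print(s['t'],s['tcp_pos'],s['tool_rot'],s['q'])
d={n:manip.snapshot(n) for n in('top','side')}
pickle.dump(d,open('d.pkl','wb'))
for n in d:
    cv2.imwrite(f'pics/{n}0.png',d[n]['pixels']); c=d[n]; print(n,c['fx'],c['k1'],-c['R'].T@c['t'])
E
```

```text
0.0 [ 0.17196228 -0.60011072  0.2303186 ] [ 9.90298549e-01  1.38951578e-01  4.08928954e-05 -1.11420611e-03] [-1.47048106e+00  5.28475404e-01  1.43393173e+00 -5.79096682e-06
  1.18141543e+00 -1.78487991e-01]
top 489.5631543398724 -0.10940472869228714 [ 0.48959247 -0.00659378  0.94123096]
side 420.82274655655385 -0.03323290824278262 [ 0.368263   -0.61374359  0.68523973]
```

View pics/top0.png

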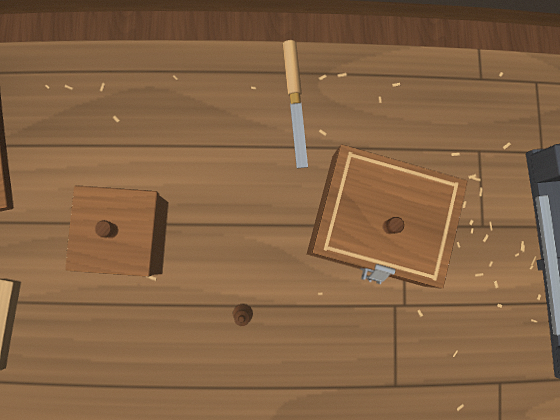

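View pics/side0.png

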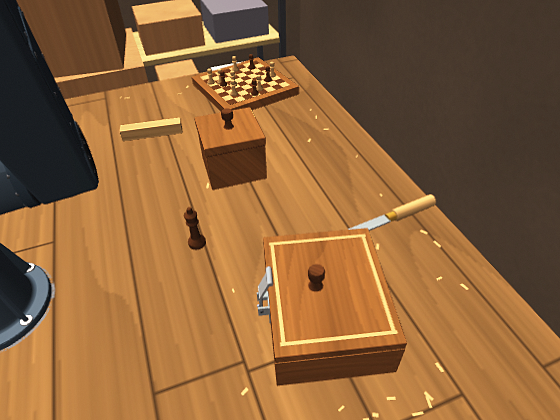

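The top view shows the case right of centre: lid corners near (341,146), (467,180), (443,288), (308,254), knob (396,225), latch (378,273). The tall box is at left (115,232). In the side view the latch is at (265,290) and the case knob at (317,273).

```bash
cat >h.py <<'E'
import cv2,numpy as np,pickle
def ray(c,uv):
    K=np.array([[c['fx'],0,c['cx']],[0,c['fy'],c['cy']],[0,0,1]])
    p=cv2.undistortPoints(np.array(uv,float).reshape(-1,1,2),K,np.array([c['k1'],0,0,0.]))[:,0]
    return -c['R'].T@c['t'], np.c_[p,np.ones(len(p))]@c['R']
def onz(c,uv,z):
    o,d=ray(c,uv); return o+d*((z-o[2])/d[:,2])[:,None]
E
python3 - <<'E'
from h import *
d=pickle.load(open('d.pkl','rb'))
def quad(c,box):
    x0,y0,x1,y1=box; hsv=cv2.cvtColor(c['pixels'],cv2.COLOR_BGR2HSV)[y0:y1,x0:x1]
    m=((hsv[...,2]>185)&(hsv[...,0]>12)&(hsv[...,0]<32)).astype(np.uint8)
    m=cv2.morphologyEx(m,cv2.MORPH_CLOSE,np.ones((3,3)))
    k=max(cv2.findContours(m,cv2.RETR_EXTERNAL,cv2.CHAIN_APPROX_NONE)[0],key=cv2.contourArea)
    q=cv2.approxPolyDP(cv2.convexHull(k),8,True)[:,0]+[x0,y0]
    return q
for n,b in(('top',(300,130,475,300)),('side',(255,225,410,385))):
    c=d[n];q=quad(c,b);P=onz(c,q,.0985)
    print(n,q.tolist(),P.round(4).tolist(),'mean',P.mean(0),'sides',np.linalg.norm(np.diff(P,axis=0),axis=1))
c=d['top'];P=onz(c,[(341,146),(467,180),(443,288),(308,254)],.0985)
print(P.round(4),P.mean(0),np.linalg.norm(np.diff(P,axis=0),axis=1))
print('knob',onz(c,[(396,225)],.1425),onz(d['side'],[(317,270)],.1425))
for n,b in(('top',(350,255,410,295)),('side',(250,255,280,325))):
    hsv=cv2.cvtColor(d[n]['pixels'],cv2.COLOR_BGR2HSV); m=(hsv[...,1]<75)&(hsv[...,2]>90)
    x0,y0,x1,y1=b; v,u=np.nonzero(m[y0:y1,x0:x1]); print(n,'steel',u.min()+x0,u.max()+x0,v.min()+y0,v.max()+y0,len(u))
    cr=d[n]['pixels'][y0-40:y1+25,x0-40:x1+40]; cv2.imwrite('pics/c_%s.png'%n,cv2.resize(cr,None,fx=4,fy=4,interpolation=2))
E
python3 -c "
import cv2,numpy as np
a=cv2.imread('pics/c_top.png');b=cv2.imread('pics/c_side.png');h=max(a.shape[0],b.shape[0])
f=lambda i:cv2.copyMakeBorder(i,0,h-i.shape[0],0,0,0)
o=np.hstack([f(a),f(b)]);s=min(800/o.shape[1],600/o.shape[0]);print(a.shape,b.shape,s);cv2.imwrite('pics/crop.png',cv2.resize(o,None,fx=s,fy=s))"
```

```text
top [[349, 152], [457, 183], [435, 280], [324, 249]] [[0.693, -0.1737, 0.0985], [0.64, -0.3701, 0.0985], [0.4673, -0.3237, 0.0985], [0.521, -0.1277, 0.0985]] mean [ 0.5803295  -0.24878254  0.0985    ] sides [0.20339173 0.17884429 0.20329749]
side [[382, 225], [409, 269], [405, 342], [255, 365], [255, 225]] [[0.7365, -0.1636, 0.0985], [0.7255, -0.2725, 0.0985], [0.6434, -0.3873, 0.0985], [0.4221, -0.3379, 0.0985], [0.5112, -0.0722, 0.0985]] mean [ 0.60774403 -0.24671549  0.0985    ] sides [0.10938749 0.1411557  0.2267299  0.2802103 ]
[[ 0.7036 -0.1595  0.0985]
 [ 0.6458 -0.3893  0.0985]
 [ 0.4532 -0.338   0.0985]
 [ 0.5123 -0.0999  0.0985]] [ 0.57874675 -0.24665301  0.0985    ] [0.23691043 0.19929169 0.24534615]
knob [[ 0.559697   -0.24242176  0.1425    ]] [[ 0.56121051 -0.24463716  0.1425    ]]
top steel 360 394 264 283 377
side steel 257 271 266 318 326
(420, 560, 3) (540, 440, 3) 0.8
```

View pics/crop.png

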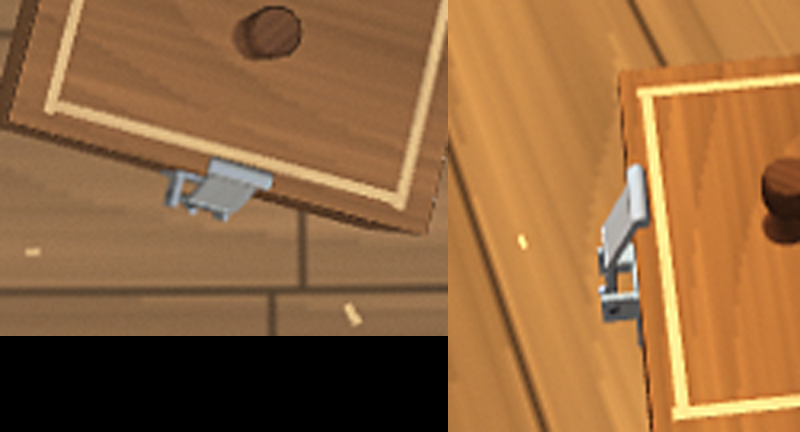

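Measurements agree: case centre ≈ (0.580, −0.248), yaw ≈ −15°, and the knob fits its expected place in both views. In the crop, the roll is at about (385,269) in the top picture. Next, the moves.

```bash
cat >>h.py <<'E'
from scipy.spatial.transform import Rotation as Ro
C=np.array([.5797,-.2478,0]);yaw=np.radians(-15.1)
W=Ro.from_euler('z',yaw).as_matrix()
def goal(p,tilt=0):  # case coords of TCP, fingers pointing outward by tilt deg
    t=np.radians(tilt); c,s=np.cos(t),np.sin(t)
    return C+W@np.array(p), W@np.array([[c,0,s],[0,-1,0],[s,0,-c]])
def rel(p,R,p0,R0):
    return np.r_[R0.T@(p-p0)*1000, Ro.from_matrix(R0.T@R).as_rotvec(degrees=True)].round(1)
def now():
    from station import manip
    s=manip.sense(); return s['tcp_pos'],Ro.from_quat(s['tool_rot']).as_matrix(),s
def case(p): return (W.T@(p-C)).round(4)
E
python3 - <<'E'
from h import *
d=pickle.load(open('d.pkl','rb'))
print('roll top',case(onz(d['top'],[(385,269)],.139)[0]))
u=[448+0,0]; print('roll side',case(onz(d['side'],[(210+(638-448)/3.2,215+200/3.2)],.136)[0]))
p,R,s=now(); print(case(p)); print(rel(*goal([-.063,0,.23]),p,R))
from station import manip; print(manip.snapshot('wrist')['mount'])
E
```

```text
roll top [-0.096  -0.0006  0.139 ]
roll side [-0.0957 -0.0027  0.136 ]
[-0.3018 -0.4464  0.2305]
[ 4.350e+02 -2.591e+02  1.100e+00 -1.000e-01  0.000e+00  3.110e+01]
[[ 8.83136140e-04 -9.55221924e-01 -2.95888992e-01  7.43016948e-02]
 [ 9.99999565e-01  7.54577936e-04  5.48673226e-04  7.66838353e-04]
 [-3.00833390e-04 -2.95889348e-01  9.55222175e-01 -1.43813728e-01]
 [ 0.00000000e+00  0.00000000e+00  0.00000000e+00  1.00000000e+00]]
```

Call:
step_arm:
  commands: [0.044,-0.026,0,0,0,3,0.087,-0.052,0,0,0,6,0.131,-0.078,0,0,0,9,0.174,-0.104,0,0,0,12.5,0.218,-0.13,0,0,0,15.5,0.261,-0.155,0,0,0,18.7,0.305,-0.181,0,0,0,22,0.348,-0.207,0,0,0,25,0.392,-0.233,0,0,0,28,0.435,-0.259,0,0,0,31.1]
  jaw: 0

```text
t: 1.15
tcp_pos: [0.5157, -0.235, 0.2311]
tool_rot: [0.991, -0.133, -0.0, -0.0]
force: [0.4, -0.8, 0.0]
finger_gap: 0.003
gripper_force: 0.0
```

```bash
python3 - <<'E'
from h import *
p,R,s=now(); print(s['t'],case(p),s['finger_gap'],s['q'],rel(*goal([-.063,0,.115]),p,R))
E
```

```text
1.15 [-0.0651 -0.0043  0.2311] 0.002765237932879246 [-6.24599453e-01  4.49276003e-01  1.58107475e+00 -1.03922054e-04
  1.11153879e+00  1.21247712e+00] [  2.2  -4.3 116.1  -0.    0.   -0.2]
```

Call:
step_arm:
  commands: [0,0,0,0,0,0,0,0,0.02,0,0,0,0,0,0.04,0,0,0,0,0,0.06,0,0,0,0,0,0.075,0,0,0,0,0,0.09,0,0,0,0,0,0.1,0,0,0,0,0,0.108,0,0,0,0,0,0.115,0,0,0,0,0,0.115,0,0,0]

```text
t: 2.15
tcp_pos: [0.5142, -0.2366, 0.1156]
tool_rot: [0.991, -0.132, -0.001, -0.0]
force: [0.2, 0.1, -0.4]
finger_gap: -0.004
gripper_force: 0.0
```

```bash
python3 - <<'E'
from h import *
from station import manip
p,R,s=now(); print(s['t'],case(p),s['force'],rel(*goal([-.165,0,.115]),p,R))
cv2.imwrite('pics/side1.png',manip.snapshot('side')['pixels'][150:400,180:480])
E
```

```text
2.15 [-0.0661 -0.0063  0.1156] [ 0.22218453  0.08299179 -0.42968584] [-98.9  -6.2   0.7  -0.    0.1  -0. ]
```

View pics/side1.png

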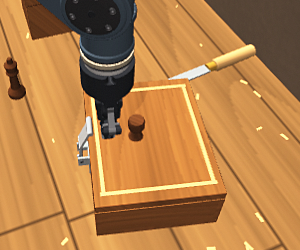

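The crop shows the closed fingers (110,130) standing between the lever roll (85,130) and the knob (136,122). I push the lever toward −x.

Call:
step_arm:
  commands: [-0.005,-0.003,0,0,0,0,-0.012,-0.006,0,0,0,0,-0.022,-0.006,0,0,0,0,-0.034,-0.006,0,0,0,0,-0.046,-0.006,0,0,0,0,-0.058,-0.006,0,0,0,0,-0.07,-0.006,0,0,0,0,-0.082,-0.006,0,0,0,0,-0.092,-0.006,0,0,0,0,-0.1,-0.006,0,0,0,0]

```text
t: 3.2
tcp_pos: [0.4179, -0.2039, 0.1161]
tool_rot: [0.991, -0.132, -0.001, -0.001]
force: [0.2, -0.1, 0.1]
finger_gap: -0.001
gripper_force: 0.0
```

```bash
python3 - <<'E'
from h import *
from station import manip
p,R,s=now(); print(s['t'],case(p),s['force'],s['q'])
# knob grasp: grasp pt at case (-.02,0,.1325), tilt 35
def tcp(th,d=0,t0=35):
    t=t0-np.degrees(th); c,si=np.cos(th),np.sin(th)
    g=np.array([.1-.12*c+.052*si,0,.0805+.12*si+.052*c]); a=np.radians(t)
    return goal(g+(.019-d)*np.array([np.sin(a),0,-np.cos(a)]),t)
print(rel(*tcp(0,.09),p,R),case(tcp(0,.09)[0]),rel(*tcp(0,0),*tcp(0,.09)))
cv2.imwrite('pics/side2.png',manip.snapshot('side')['pixels'][150:400,180:480])
E
```

```text
3.2 [-0.1677  0.0002  0.1161] [ 0.17332229 -0.08685375  0.06226522] [-6.94984999e-01  5.13042176e-01  1.93237163e+00 -1.88432457e-04
  6.98602649e-01  1.14016386e+00]
[ 1.068e+02  1.000e-01 -7.480e+01 -0.000e+00  3.510e+01 -1.000e-01] [-0.0607  0.      0.1907] [-0.  0. 90.  0.  0.  0.]
```

View pics/side2.png

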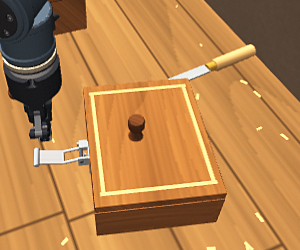

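The lever (60,155 in the crop) lies level in front, so it is fully open. Next is the pre-grasp at the knob, tilted 35°.

Call:
step_arm:
  commands: [0,0,-0.03,0,0,0,0.005,0,-0.06,0,5,0,0.02,0,-0.075,0,10,0,0.035,0,-0.075,0,15,0,0.05,0,-0.075,0,20,0,0.065,0,-0.075,0,25,0,0.08,0,-0.075,0,30,0,0.095,0,-0.075,0,35,0,0.107,0,-0.075,0,35,0,0.107,0,-0.075,0,35,0]
  jaw: 65
  grip_force: 40

```text
t: 4.25
tcp_pos: [0.5234, -0.2333, 0.1907]
tool_rot: [0.945, -0.127, 0.298, 0.039]
force: [-0.3, -0.6, 0.4]
finger_gap: 0.655
gripper_force: 0.0
```

```bash
cat >>h.py <<'E'
def tcp(th,d=0,t0=35):
    t=t0-np.degrees(th); c,si=np.cos(th),np.sin(th)
    g=np.array([.1-.12*c+.052*si,0,.0805+.12*si+.052*c]); a=np.radians(t)
    return goal(g+(.019-d)*np.array([np.sin(a),0,-np.cos(a)]),t)
E
python3 - <<'E'
from h import *
from station import manip
p,R,s=now(); print(s['t'],case(p),s['force'],s['q'],s['finger_gap']); print(rel(*tcp(0,.0),p,R))
c=manip.snapshot('wrist'); cv2.imwrite('pics/w3.png',c['pixels'])
# predicted knob head centre in wrist image
M=np.linalg.inv(c['mount']); X=C+W@np.array([-.02,0,.1325]); x=M@np.r_[R.T@(X-p),1]
K=np.array([[c['fx'],0,c['cx']],[0,c['fy'],c['cy']],[0,0,1]]); print(cv2.projectPoints(x[:3].reshape(1,1,3),np.zeros(3),np.zeros(3),K,np.array([c['k1'],0,0,0]))[0])
E
```

```text
4.25 [-0.0582 -0.0007  0.1907] [-0.28150488 -0.62853919  0.3721281 ] [-0.76111934  0.41578614  2.05847288  1.18458762  0.29944491 -0.01386824] 0.6553720373357316
[-2.1 -0.7 88.6  0.   0.  -0.1]
[[[281.19001036 229.97672872]]]
```

View pics/w3.png

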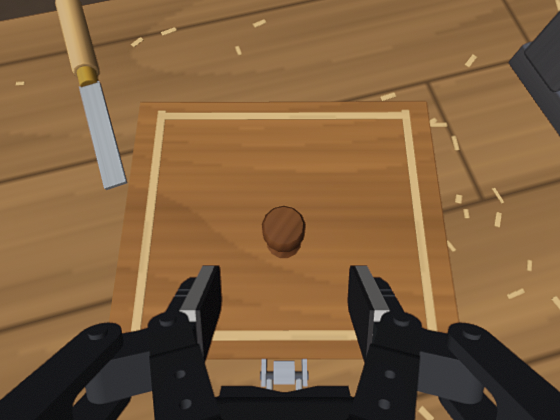

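The wrist view shows the knob head at (284,230), as predicted (281,230), centred between the open pads. I approach along the tool axis.

Call:
step_arm:
  commands: [-0.001,0,0.01,0,0,0,-0.002,0,0.023,0,0,0,-0.002,-0.001,0.036,0,0,0,-0.002,-0.001,0.049,0,0,0,-0.002,-0.001,0.06,0,0,0,-0.002,-0.001,0.07,0,0,0,-0.002,-0.001,0.078,0,0,0,-0.002,-0.001,0.084,0,0,0,-0.002,-0.001,0.088,0,0,0,-0.002,-0.001,0.088,0,0,0]

```text
t: 5.3
tcp_pos: [0.5705, -0.2444, 0.1179]
tool_rot: [0.946, -0.125, 0.298, 0.039]
force: [-0.3, -0.1, -0.1]
finger_gap: 0.65
gripper_force: 0.0
```

```bash
python3 - <<'E'
from h import *
p,R,s=now(); print(s['t'],case(p),s['force'],s['q'],s['finger_gap']); print(rel(*tcp(0,.0),p,R))
E
```

```text
5.3 [-0.0098  0.0009  0.1179] [-0.33598344 -0.07271938 -0.13232391] [-0.70544891  0.61027597  1.99494209  1.67840805  0.24951194 -0.48103621] 0.6495140022155165
[-0.   0.9  1.2 -0.   0.   0. ]
```

Aligned within about 1 mm. Close.

Call:
step_arm:
  commands: [0,0.001,0.001,0,0,0,0,0.001,0.001,0,0,0,0,0.001,0.001,0,0,0,0,0.001,0.001,0,0,0,0,0.001,0.001,0,0,0,0,0.001,0.001,0,0,0,0,0.001,0.001,0,0,0,0,0.001,0.001,0,0,0,0,0.001,0.001,0,0,0,0,0.001,0.001,0,0,0]
  jaw: 0
  grip_force: 50

```text
t: 6.3
tcp_pos: [0.5706, -0.2453, 0.1177]
tool_rot: [0.945, -0.125, 0.298, 0.039]
force: [-3.5, 2.8, 6.7]
finger_gap: 0.311
gripper_force: 49.3
```

```bash
python3 - <<'E'
from h import *
p,R,s=now(); print(s['t'],case(p),s['force'],s['finger_gap'],s['gripper_force'])
for k in range(1,21): print(k,rel(*tcp(k*.045),*tcp(0)).tolist(), rel(*tcp(k*.045),*tcp(.45)).tolist() if k>10 else '')
E
```

```text
6.3 [-0.0094  0.      0.1177] [-3.51604925  2.80849285  6.70437302] 0.31072290279239684 49.302717447280884
1 [4.2, -0.0, -3.0, 0.0, -2.6, 0.0] 
2 [8.6, -0.0, -5.8, -0.0, -5.2, 0.0] 
3 [13.1, -0.0, -8.4, 0.0, -7.7, 0.0] 
4 [17.7, -0.0, -10.8, 0.0, -10.3, 0.0] 
5 [22.3, -0.0, -12.9, 0.0, -12.9, 0.0] 
6 [27.1, -0.0, -14.9, 0.0, -15.5, 0.0] 
7 [32.0, -0.0, -16.7, 0.0, -18.0, 0.0] 
8 [36.9, -0.0, -18.2, 0.0, -20.6, 0.0] 
9 [42.0, -0.0, -19.5, 0.0, -23.2, 0.0] 
10 [47.0, 0.0, -20.6, 0.0, -25.8, 0.0] 
11 [52.1, -0.0, -21.4, 0.0, -28.4, 0.0] [4.2, -0.0, -3.0, -0.0, -2.6, 0.0]
12 [57.3, -0.0, -22.1, 0.0, -30.9, 0.0] [8.6, -0.0, -5.8, 0.0, -5.2, -0.0]
13 [62.4, -0.0, -22.4, 0.0, -33.5, 0.0] [13.1, -0.0, -8.4, 0.0, -7.7, -0.0]
14 [67.6, -0.0, -22.6, 0.0, -36.1, 0.0] [17.7, -0.0, -10.8, 0.0, -10.3, 0.0]
15 [72.8, -0.0, -22.5, 0.0, -38.7, 0.0] [22.3, -0.0, -12.9, 0.0, -12.9, 0.0]
16 [77.9, -0.0, -22.2, 0.0, -41.3, 0.0] [27.1, -0.0, -14.9, 0.0, -15.5, -0.0]
17 [83.1, -0.0, -21.7, 0.0, -43.8, 0.0] [32.0, -0.0, -16.7, 0.0, -18.0, -0.0]
18 [88.2, -0.0, -20.9, 0.0, -46.4, 0.0] [36.9, -0.0, -18.2, -0.0, -20.6, -0.0]
19 [93.3, -0.0, -19.9, 0.0, -49.0, 0.0] [42.0, -0.0, -19.5, 0.0, -23.2, 0.0]
20 [98.3, 0.0, -18.7, 0.0, -51.6, 0.0] [47.0, 0.0, -20.6, -0.0, -25.8, 0.0]
```

Call:
step_arm:
  commands: [0.0021,0,-0.0015,0,-1.3,0,0.0042,0,-0.003,0,-2.6,0,0.0064,0,-0.0044,0,-3.9,0,0.0086,0,-0.0058,0,-5.2,0,0.0108,0,-0.0071,0,-6.5,0,0.0131,0,-0.0084,0,-7.7,0,0.0154,0,-0.0096,0,-9,0,0.0177,0,-0.0108,0,-10.3,0,0.02,0,-0.0119,0,-11.6,0,0.0223,0,-0.0129,0,-12.9,0]

```text
t: 7.3
tcp_pos: [0.579, -0.2476, 0.1384]
tool_rot: [0.974, -0.129, 0.187, 0.024]
force: [-1.7, -0.2, -6.0]
finger_gap: 0.308
gripper_force: 50.3
```

```bash
python3 - <<'E'
from h import *
p,R,s=now(); print(s['t'],case(p),s['force'],s['finger_gap'],s['gripper_force'],s['q']); print(rel(*tcp(.225),p,R))
E
```

```text
7.3 [-7.000e-04  1.000e-04  1.384e-01] [-1.69577803 -0.23320055 -5.96860883] 0.30760487342748866 50.34267246723175 [-0.64871947  0.56195514  1.7947178   0.3259531   0.45285697  0.91598473]
[ 3.   0.1 -0.9 -0.1  0.4 -0. ]
```

Call:
step_arm:
  commands: [0.0042,0,-0.003,0,-2.6,0,0.0086,0,-0.0058,0,-5.2,0,0.0131,0,-0.0084,0,-7.7,0,0.0177,0,-0.0108,0,-10.3,0,0.0223,0,-0.0129,0,-12.9,0,0.0271,0,-0.0149,0,-15.5,0,0.032,0,-0.0167,0,-18,0,0.0369,0,-0.0182,0,-20.6,0,0.042,0,-0.0195,0,-23.2,0,0.047,0,-0.0206,0,-25.8,0]

```text
t: 8.3
tcp_pos: [0.6128, -0.2566, 0.1768]
tool_rot: [0.991, -0.132, -0.037, -0.005]
force: [-7.4, 2.6, 1.6]
finger_gap: 0.314
gripper_force: 51.8
```

```bash
python3 - <<'E'
from h import *
p,R,s=now(); print(s['t'],case(p),s['force'],s['finger_gap'],s['gripper_force'],s['q']); print(rel(*tcp(.675),p,R))
E
```

```text
8.3 [3.420e-02 1.000e-04 1.768e-01] [-7.36790934  2.56191713  1.62165208] 0.3136425291867796 51.817123889923096 [-0.55527132  0.66961946  1.31685449 -0.02158389  1.22682819  1.28749929]
[ 3.3  0.1 -0.6 -0.1  0.6 -0. ]
```

Tracking well; raise by another ~0.3 rad.

Call:
step_arm:
  commands: [0.0042,0,-0.003,0,-2.6,0,0.0086,0,-0.0058,0,-5.2,0,0.0131,0,-0.0084,0,-7.7,0,0.0177,0,-0.0108,0,-10.3,0,0.0223,0,-0.0129,0,-12.9,0,0.0271,0,-0.0149,0,-15.5,0,0.032,0,-0.0167,0,-18,0,0.032,0,-0.0167,0,-18,0,0.032,0,-0.0167,0,-18,0,0.032,0,-0.0167,0,-18,0]

```text
t: 9.3
tcp_pos: [0.6471, -0.2659, 0.1933]
tool_rot: [0.973, -0.129, -0.187, -0.025]
force: [-1.5, 1.8, 6.6]
finger_gap: 0.312
gripper_force: 52.0
```

Call:
step_arm:
  commands: [0,0,0,0,0,0,0,0,0,0,0,0,0,0,0,0,0,0,0,0,0,0,0,0,0,0,0,0,0,0,0,0,0,0,0,0,0,0,0,0,0,0,0,0,0,0,0,0,0,0,0,0,0,0,0,0,0,0,0,0]
  jaw: 75

```text
t: 10.3
tcp_pos: [0.6476, -0.2664, 0.192]
tool_rot: [0.974, -0.129, -0.187, -0.025]
force: [-0.8, 0.1, -0.8]
finger_gap: 0.752
gripper_force: 0.0
```

```bash
python3 - <<'E'
from h import *
from station import manip
p,R,s=now(); print(s['t'],case(p),s['force'],s['finger_gap']); print(rel(*tcp(.99),p,R))
cv2.imwrite('pics/side5.png',manip.snapshot('side')['pixels'])
E
```

```text
10.3 [ 0.0704 -0.0003  0.192 ] [-0.75658681  0.07840453 -0.82358633] 0.7521376024223012
[ 0.3 -0.3  0.2 -0.  -0.  -0. ]
```

View pics/side5.png

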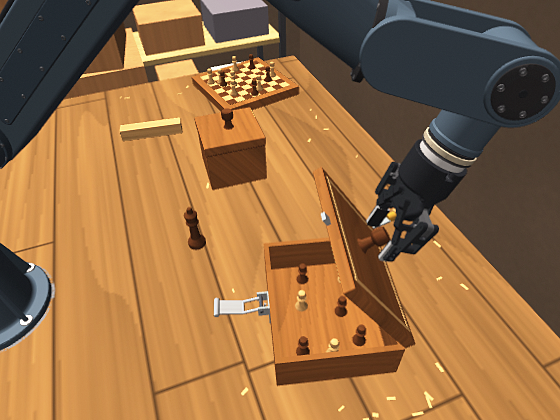

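The lid stands about 55° open, the lever (240,305) is open and the jaws have released the knob (373,240). I retreat along the tool axis.

Call:
step_arm:
  commands: [0,0,-0.01,0,0,0,0,0,-0.022,0,0,0,0,0,-0.035,0,0,0,0,0,-0.048,0,0,0,0,0,-0.061,0,0,0,0,0,-0.074,0,0,0,0,0,-0.087,0,0,0,0,0,-0.095,0,0,0,0,0,-0.1,0,0,0,0,0,-0.1,0,0,0]

```text
t: 11.35
tcp_pos: [0.6838, -0.2762, 0.2859]
tool_rot: [0.974, -0.129, -0.186, -0.024]
force: [0.0, -0.0, 0.8]
finger_gap: 0.753
gripper_force: 0.0
```

```bash
python3 - <<'E'
from h import *
from station import manip
p,R,s=now(); print(s['t'],case(p),s['force'])
cv2.imwrite('pics/side6.png',manip.snapshot('side')['pixels'])
E
```

```text
11.35 [ 0.1079 -0.0003  0.2859] [ 0.03357332 -0.03577929  0.78873367]
```

View pics/side6.png

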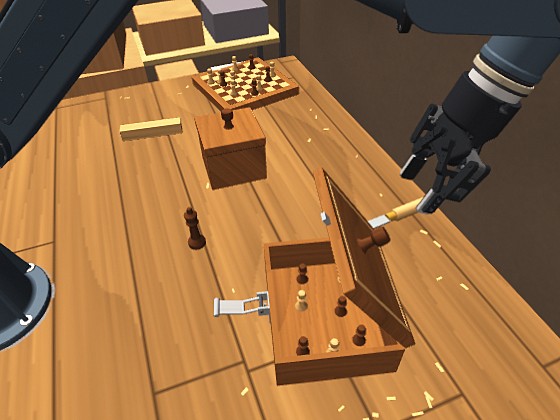

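The lid has not moved, the gripper (445,160) is clear, and the tall box (232,145) has not moved.

```bash
python3 -c "
from station import manip
print(manip.sign_off())"
```

```text
the job is handed in; nothing more can be done
None
```

The job is handed in: the latch is flipped fully open, the lid stands by itself about 55° open with the robot clear of it, and the tall box was not touched. No verdict came back from the hand-in.

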